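Set the microscope light to full and switch on the lamp

TASK

On the white light box, push the orange lever along its slot, past the first click, all the way to the stop at the far end, so that it stays there; then press the green lamp button down and let it come up again. Only push and press with the fingers: do not pinch the lever, do not lift, tip or shove the box, and leave the bottle, the dish and the jar where they stand.

Things in the scene. Friction and masses are not known exactly. Their poses are not given: they have to be found in the camera images.
- light_box: White light source for a microscope: a loose 3.2 kg box on rubber feet, 160 (x) x 200 (y) x 75 mm high. Origin: centre of its underside; z up; the lever slides towards the box's own +y. On its flat top are a dark panel with the lever's slot, and the lamp button. The box slides on the desk if pushed with more than about 15 N, and may shift by up to 25 mm in all.
- lever (a joint): Travel of the orange lever along the box's +y, in m: 0 = low end (one white dot), 0.024 = first click (two dots), 0.050 = second stop, end of the slot (three dots). Starts at 0 to 0.005. A sprung detent draws it into the nearest of these; the humps between lie at about 0.012 and 0.038 and take about 4 N. Let go short of the second it slips back to the first click; past it, it snaps to the stop and stays.
- lever_rear (a point): Middle of the lever's rear face, the face to push (towards the box's +y); moves with the lever. The lever is an upright orange block 26 mm wide (box x), 17 mm thick (box y), reaching from 4 to 33 mm above the box's top; this point is 17 mm above the top. In the box's frame it is at x = 25, y = -70.5 mm at joint 0. Axes as the box's.
- slot_stop (a point): Fixed point on the box: where the middle of the lever's rear face (point lever_rear) is when the lever stands at the second stop; x = 25, y = -20.5, z = 92 mm in the box's frame. Axes as the box's.
- lamp_button (a joint): How far the green lamp button is pressed, in m: 0 = up, 0.006 = fully down. Sprung: starts to move at 1.5 N, fully down at 5 N, comes up by itself.
- lamp_button_top (a point): Centre of the flat top of the green lamp button (28 mm across, in a dark steel collar 44 mm across and 12 mm high), 22 mm above the box's top when up; at x = -45, y = 62 mm in the box's frame. It is pressed straight down; fully down its top is still 4 mm above the collar.
- bottle: Bystander: small amber bottle with a black cap, 40 mm across, 90 mm tall, 90 g, upright. Origin: centre of its underside.
- dish: Bystander: shallow white dish, 84 mm across, 18 mm tall, 60 g. Origin: centre of its underside.
- jar: Bystander: small clear jar with a blue cap, 52 mm across, 60 mm tall, 120 g, upright. Origin: centre of its underside.

How it is judged:
By the outcome, as a careful person would: the job done as asked, in the order asked, and still so for the second after the job is handed in, with the robot touching nothing.
It also fails if it takes over 38 s, if anything falls off the work surface, if the arm or the gripper's body presses on something with over 40 N, if the wrist force passes 120 N, or if a joint passes its speed limit or range.

ROBOT

A 6-joint arm with a two-finger parallel gripper is mounted at the origin on the work surface. World frame = base frame: x ahead of the robot, y to its left, z up, the work surface at z = 0. Lengths are in m, angles in rad, forces in N, time in s.
With the tool pointing down it reaches from about 0.35 to 0.975 m from the base axis. Payload 4.9 kg.
Tool frame: the origin (TCP) lies on the mounting face of the last link; the fingertips stand 173 mm ahead of it and the grasp point (between the pads) lies 155 mm ahead of it; x points along the fingers, z is the direction in which the jaws open and shut, and the axes are right-handed (so a half turn about x gives the same grasp; the last joint's range is limited). The gripper opens to 85 mm and grips with 20 to 120 N. Pads are 22 mm wide; open, the fingers measure 114 mm over their backs; the gripper's body (76 mm by 85 mm) begins 54 mm behind the grasp point. The pads swing forward as they close: fully open they stand 13 mm farther back than shut.
Start: joints at [1.019, 0.053, 1.613, -0, 1.476, -0.119], TCP at [0.262, 0.567, 0.405] pointing down, gripper open.
Joint ranges: [-3.01, 3.01], [-1.01, 2.22], [0.06, 2.58], [-1.02, 4.17], [0.09, 2.62], [-3.14, 3.14]. Speed limits (rad/s): [2.57, 2.57, 3.14, 3.14, 3.14, 3.14].

INTERFACE

Orientations are given as a rotation vector (axis times angle).
In Python, from station import get_obs, get_image, get_calibration, finish_job, look_for, masks_of, tip_of gives the robot as it stands.
- The arm moves only by the tool carry_out, never from a script. Its argument "increments" is a list of rows, each a list of 3 entries, a list of its own where there are three numbers: the turn, a rotation vector about the world's x, y, z in units of 0.1 rad (1.0 is 0.1 rad), then the shift along the world's x, y, z in units of 20 mm (1.0 is 20 mm), then the opening, from 0 (shut) to 1 (fully open). A call has 1 to 8 rows; each row shifts and turns the pose as measured when the row begins; what a row does not reach is not made up. A row lasts 1/10 s, in which the tool goes at most 50 mm and 8.59 degrees, less where a joint would pass 70% of its speed; a pose out of reach is approached as far as the arm can. A call with a number of a shift or a turn outside -1 to 1 is refused whole. A call with a gripper value outside its range is refused whole. The fingers move at their own pace and stop on an object; "squeeze" is the grip in N (left out, the last holds). Time passes only in rows, so rows that do not move let the fingers close. It gives the time, the measured TCP pose, the force and the opening at its end, in the units of the state.
- get_obs(): the state, without advancing time (a new reading comes with each control period).
- get_image(name): name is "side" or "top" or "wrist"; returns (picture, depth): 480x640x3 uint8, blue, green, red; 480x640 float32, m along the optical axis (not along the pixel's ray), 0 where there is no reading.
- get_calibration(name): a dict with "fx", "fy", "cx", "cy" (pixels), "k1" (the pictures are not rectified: a ray, as slopes to the right and down, at radius r is drawn at 1 + k1 r^2 times it, then the intrinsics apply), "position" and "orientation" of the camera in the world. Camera axes: x right, y down, z forward; pixel columns grow to the right and rows downward; lengths in m; the calibration is good to about 2 mm. A picture is of the moment at which its call begins: read the wrist's pose just before it. get_calibration takes no time and is no camera call; for the wrist camera it gives the pose at the moment of the call.
- finish_job(): hands the job in, once; it reports no verdict.
Trained networks look in the newest picture that a camera, given by its name, has taken for a name from the list of things; names that differ only in an ending like _2 or _b are one class to them, and where a whole thing is asked for, a point or a joint stands for the part that bears it (a point fixed in the world has none). Each returns a list of dicts, best first, with "p" (0 to 1); they miss things now and then, are a little off and sometimes report something else, mostly with a low value. They report only what shows in the picture. A call takes as long as a camera call.
- look_for(camera, query): "centre" ([column, row] in pixels, amid what is visible of it).
- masks_of(camera, query): "region" (480x640 bool, what is visible of it) and "centre" ([column, row] in pixels, amid what is visible of it).
- tip_of(camera, query): "centre" ([column, row] in pixels: a listed point, or the origin of a listed thing).
The state is a dict: "t": time; "q": joint angles; "dq": joint speeds; "effort": joint torques, N m; "tool_pos": TCP position; "tool_rot": TCP orientation; "contact_force": force on the tool from outside, world axes, zero at the start; "wrist_torque": the same for the moment, N m; "opening": finger opening in m.
Only numpy, scipy, OpenCV 4.12 (cv2) and the standard library are available. Lean on these libraries where they do the work, as an engineer would, in place of code of your own. Each camera call takes 0.05 s, during which the arm holds its last target.

## Working session

There is one attempt and no reset: what is moved stays moved. The work goes in short steps, Python scripts to look and compute and a tool call to move; the robot and the scene stay as the last step left them, time stands still between calls to the robot, and variables do not carry over. Pictures are saved under pics/ and viewed, and the job is handed in when it is done.

Besides the shell and the picture viewer there is one more tool, called after ">>>" in YAML: its name, and indented under it one key for each argument. carry_out: Moves the arm, as the interface text tells. Shifts and turns lie within -1 to 1; 1 stands for 20 mm of shift or 0.1 rad of turn. Its arguments: {"type":"object","properties":{"increments":{"type":"array","items":{"type":"array"}},"squeeze":{"type":"number"}},"required":["increments"]}

```bash
ls; mkdir -p pics; cat > h.py <<'E'
import numpy as np, cv2
from station import *
from scipy.spatial.transform import Rotation as R
def cal(n):
    c=get_calibration(n); return c
def rotm(c):
    o=np.array(c["orientation"],float)
    return o if o.shape==(3,3) else R.from_rotvec(o).as_matrix()
def ray(c,u,v):
    x=(u-c["cx"])/c["fx"];y=(v-c["cy"])/c["fy"]
    a,b=x,y
    for _ in range(20):
        s=1+c["k1"]*(a*a+b*b);a,b=x/s,y/s
    return np.array([a,b,1.])
def pt(c,u,v,d): return rotm(c)@(ray(c,u,v)*d)+np.array(c["position"])
def atz(c,u,v,z):
    r=rotm(c)@ray(c,u,v);p=np.array(c["position"]);return p+r*(z-p[2])/r[2]
def proj(c,P):
    q=rotm(c).T@(np.array(P)-np.array(c["position"]));a,b=q[:2]/q[2];s=1+c["k1"]*(a*a+b*b)
    return np.array([c["fx"]*a*s+c["cx"],c["fy"]*b*s+c["cy"]])
E
python3 - <<'E'
from h import *
o=get_obs();print({k:np.round(v,3) for k,v in o.items()})
for n in("top","side"):
    im,d=get_image(n);cv2.imwrite(f"pics/{n}0.png",im);np.save(f"{n}0.npy",d)
    c=cal(n);print(n,c)
    for q in("lever_rear","lamp_button_top","slot_stop","light_box","bottle","dish","jar"):
        for r in tip_of(n,q)[:1]:
            print(q,round(r["p"],2),np.round(r["centre"],1))
print(get_obs()["t"])
E
```

```text
pics
{'t': np.float64(0.0), 'q': array([ 1.019,  0.053,  1.614,  0.   ,  1.476, -0.119]), 'dq': array([ 0.001, -0.001, -0.001, -0.001, -0.001,  0.   ]), 'effort': array([ 2.0000e-03, -3.9365e+01, -3.7019e+01,  0.0000e+00,  7.0000e-03,
        0.0000e+00]), 'tool_pos': array([0.262, 0.567, 0.403]), 'tool_rot': array([-0.886,  1.385,  0.884]), 'contact_force': array([ 0.251, -0.002,  0.133]), 'wrist_torque': array([-0.015, -0.016,  0.007]), 'opening': np.float64(0.085)}
top {'fx': 520.224220311981, 'fy': 520.224220311981, 'cx': 327.4445949149185, 'cy': 243.16748780877066, 'k1': -0.15263921808274, 'position': array([0.52551958, 0.06488157, 1.00979701]), 'orientation': array([-2.16304491,  2.18831454, -0.13011264])}
lever_rear 0.52 [410.8 274.5]
lamp_button_top 0.68 [329.1 288.3]
slot_stop 0.73 [389.1 265.4]
light_box 0.87 [365.2 275. ]
bottle 0.72 [386.5 183.5]
dish 0.77 [277.1 243.5]
jar 0.84 [464.4 303.5]
side {'fx': 489.1099137783394, 'fy': 489.1099137783394, 'cx': 316.0187563884113, 'cy': 246.82169095701136, 'k1': -0.12961810810572688, 'position': array([0.28750729, 0.51887565, 0.66703116]), 'orientation': array([-0.85961231,  2.56286475, -1.0516578 ])}
lever_rear 0.68 [398.6 212.4]
lamp_button_top 0.67 [363.9 263.2]
slot_stop 0.96 [375.9 221.7]
light_box 0.59 [368.4 265.3]
bottle 0.81 [308.1 216.1]
dish 0.64 [289.  307.9]
jar 0.85 [444.2 223.3]
0.8
```

View pics/top0.png

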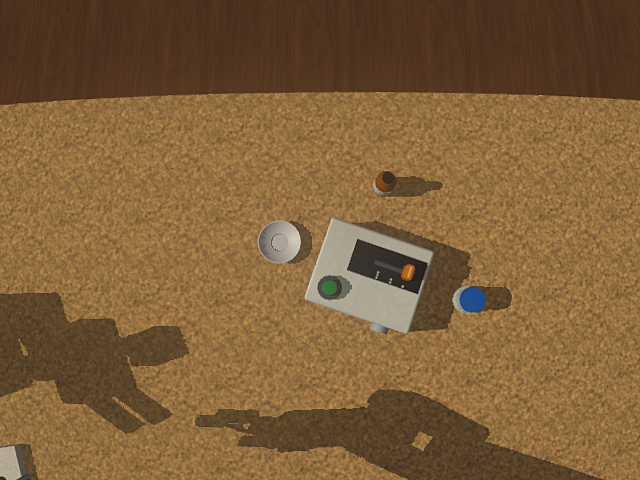

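View pics/side0.png

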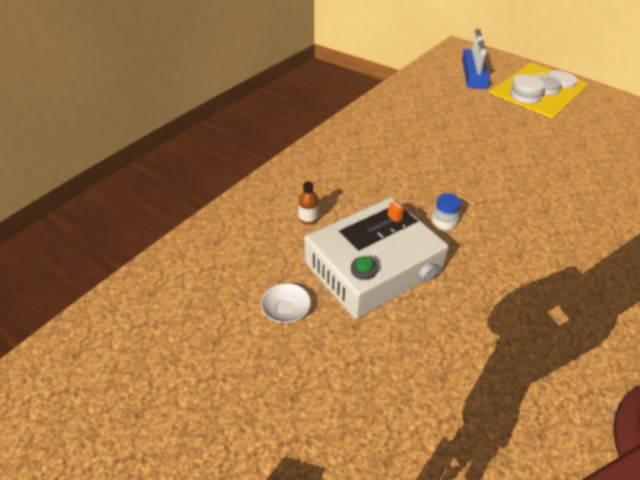

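```bash
python3 - <<'E'
from h import *
im=cv2.imread("pics/top0.png");d=np.load("top0.npy");c=cal("top")
hsv=cv2.cvtColor(im,cv2.COLOR_BGR2HSV)
for n,lo,hi,z in(("orange",(5,150,120),(20,255,255),.108),("green",(40,80,60),(85,255,255),.097)):
    m=cv2.inRange(hsv,lo,hi);k,l,s,ce=cv2.connectedComponentsWithStats(m)
    for i in range(1,k):
        if s[i,4]>40:
            u,v=ce[i];dd=np.median(d[l==i]);print(n,s[i],ce[i],pt(c,u,v,dd),atz(c,u,v,z))
c2=cal("side")
for q,z,a,b in(("lever_rear",.092,(410.8,274.5),(398.6,212.4)),("button",.097,(329.1,288.3),(363.9,263.2)),("stop",.092,(389.1,265.4),(375.9,221.7)),("box",0,(365.2,275),(368.4,265.3)),("bottle",0,(386.5,183.5),(308.1,216.1)),("dish",0,(277.1,243.5),(289,307.9)),("jar",0,(464.4,303.5),(444.2,223.3))):
    print(q,atz(c,*a,z).round(4),atz(c2,*b,z).round(4))
E
```

```text
orange [375 172  10  16  80] [379.2    180.3625] [ 0.74097729 -0.04904264  0.06056672] [ 0.73021081 -0.04334982  0.108     ]
orange [401 264  14  17 124] [407.16129032 271.9516129 ] [ 0.5673059  -0.0890186   0.10512394] [ 0.56717306 -0.08852934  0.108     ]
green [322 280  15  16 185] [329.15135135 287.14054054] [0.54287743 0.04766766 0.09598048] [0.54285806 0.04768686 0.097     ]
lever_rear [ 0.5633 -0.0977  0.092 ] [ 0.5634 -0.0916  0.092 ]
button [0.5408 0.0478 0.097 ] [0.5434 0.0532 0.097 ]
stop [ 0.58   -0.0592  0.092 ] [ 0.5827 -0.0461  0.092 ]
box [ 0.5673 -0.0245  0.    ] [ 0.5773 -0.0266  0.    ]
bottle [ 0.7483 -0.0707  0.    ] [ 0.7496 -0.067   0.    ]
dish [0.6308 0.1464 0.    ] [0.632  0.1384 0.    ]
jar [ 0.5085 -0.2191  0.    ] [ 0.5163 -0.2171  0.    ]
```

```bash
python3 - <<'E'
from h import *
im=cv2.imread("pics/top0.png");d=np.load("top0.npy");c=cal("top")
P=[];
for v in range(200,345):
    for u in range(295,445):
        if d[v,u]>0:
            p=pt(c,u,v,d[v,u])
            if .066<p[2]<.115: P.append(p)
P=np.array(P);t=P[:,2]<.085
print(len(P),np.median(P[t,2]))
r=cv2.minAreaRect((P[:,:2]*1000).astype(np.float32));print(r,cv2.boxPoints(r))
# yaw
(cx,cy),(w,h),a=r
ce=np.array([cx,cy])/1000
for yaw in (np.radians(a),np.radians(a-90),):
    Rz=np.array([[np.cos(yaw),-np.sin(yaw)],[np.sin(yaw),np.cos(yaw)]])
    print("yaw",yaw)
    for n,l,z in(("rear0",(.025,-.0705),.092),("stop",(.025,-.0205),.092),("btn",(-.045,.062),.097),("levtop",(.025,-.062),.108)):
        w=ce+Rz@np.array(l);print(n,w.round(4),proj(c,[*w,z]).round(1))
cv2.imwrite("pics/top0z.png",cv2.resize(im[200:350,290:490],None,fx=4,fy=4,interpolation=cv2.INTER_CUBIC))
E
```

```text
9527 0.07440574760997942
((564.0913696289062, -25.97095489501953), (199.4183807373047, 160.31671142578125), 70.38999938964844) [[ 455.1183    -92.99448 ]
 [ 606.1365   -146.79933 ]
 [ 673.06445    41.052567]
 [ 522.04626    94.85742 ]]
yaw 1.2285372498261642
rear0 [ 0.6389 -0.0261] [369.8 232.6]
stop [ 0.5918 -0.0093] [360.9 259.1]
btn [ 0.4906 -0.0476] [383.9 316.3]
levtop [ 0.6309 -0.0232] [369.2 236. ]
yaw -0.34225907696873237
rear0 [ 0.564  -0.1008] [412.5 274.1]
stop [ 0.5808 -0.0537] [386. 265.]
btn [0.5425 0.0475] [329.2 287.3]
levtop [ 0.5668 -0.0928] [409.6 272.1]
```

View pics/top0z.png

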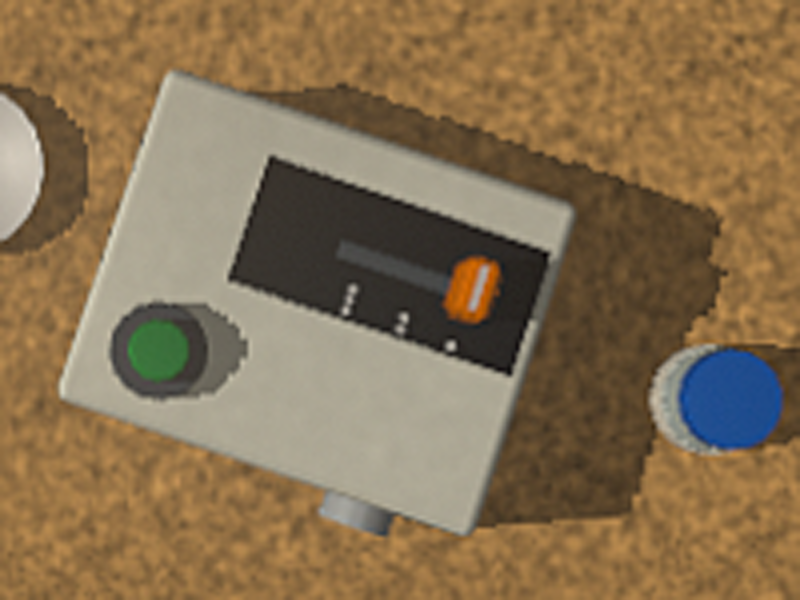

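```bash
cat > st.py <<'E'
from h import *
def state(tz=0):
    o=get_obs();M=R.from_rotvec(o["tool_rot"]).as_matrix()
    print("t",round(float(o["t"]),2),"pos",o["tool_pos"].round(4),"x",M[:,0].round(3),"z",M[:,2].round(3),"F",o["contact_force"].round(2),"open",round(float(o["opening"]),4))
    print("tip",(o["tool_pos"]+M[:,0]*.173).round(4),"q",o["q"].round(2))
    return o,M
E
python3 - <<'E'
from st import *
o,M=state()
p=np.array([.3356,.942,0]) # push
for n,zz in(("z=p",p),("z=-p",-p),("z perp",np.array([.942,-.3356,0])),("-",-np.array([.942,-.3356,0]))):
    x=np.array([0,0,-1.]);T=np.stack([x,np.cross(zz,x),zz],1)
    print(n,R.from_matrix(T@M.T).as_rotvec().round(3))
E
```

```text
t 0.8 pos [0.2621 0.5674 0.4047] x [ 0.  0. -1.] z [0.419 0.908 0.   ] F [-0.61  0.39  0.87] open 0.0855
tip [0.2621 0.5674 0.2317] q [ 1.02  0.05  1.61  0.    1.48 -0.12]
z=p [-0.     0.     0.091]
z=-p [ 0.     0.    -3.051]
z perp [-0.    0.   -1.48]
- [-0.    -0.     1.661]
```

>>> carry_out:
  increments:
    - [[0,0,0.5],[0.4,-1,0],0]
    - [[0,0,0.4],[0.4,-1,0],0]
    - [[0,0,0],[0.4,-1,0],0]
    - [[0,0,0],[0.4,-1,0],0]
    - [[0,0,0],[0.4,-1,0],0]
    - [[0,0,0],[0.4,-1,0],0]
    - [[0,0,0],[0.4,-1,0],0]
    - [[0,0,0],[0.4,-1,0],0]

```text
t: 1.6
tool_pos: [0.3266, 0.4033, 0.405]
tool_rot: [-0.959, 1.348, 0.96]
contact_force: [0.2, -0.3, 0.4]
opening: 0.0001
```

Moves track well.

>>> carry_out:
  increments:
    - [[0,0,0],[0.4,-1,0],0]
    - [[0,0,0],[0.4,-1,0],0]
    - [[0,0,0],[0.4,-1,0],0]
    - [[0,0,0],[0.4,-1,0],0]
    - [[0,0,0],[0.4,-1,0],0]
    - [[0,0,0],[0.4,-1,0],0]
    - [[0,0,0],[0.4,-1,0],0]
    - [[0,0,0],[0.4,-1,0],0]

```text
t: 2.4
tool_pos: [0.3921, 0.2363, 0.4064]
tool_rot: [-0.96, 1.344, 0.96]
contact_force: [0.9, 0.9, -0.2]
opening: 0.0001
```

>>> carry_out:
  increments:
    - [[0,0,0],[0.4,-1,0],0]
    - [[0,0,0],[0.4,-1,0],0]
    - [[0,0,0],[0.4,-1,0],0]
    - [[0,0,0],[0.4,-1,0],0]
    - [[0,0,0],[0.4,-1,0],0]
    - [[0,0,0],[0.4,-1,0],0]
    - [[0,0,0],[0.4,-1,0],0]
    - [[0,0,0],[0.4,-1,0],0]

```text
t: 3.2
tool_pos: [0.4575, 0.0692, 0.408]
tool_rot: [-0.96, 1.339, 0.957]
contact_force: [0.2, 0.9, -0.7]
opening: -0.0003
```

>>> carry_out:
  increments:
    - [[0,0,0],[0.4,-1,0],0]
    - [[0,0,0],[0.4,-1,0],0]
    - [[0,0,0],[0.4,-1,0],0]
    - [[0,0,0],[0.4,-1,0],0]
    - [[0,0,0],[0.4,-1,0],0]
    - [[0,0,0],[0.4,-1,0],0]
    - [[0,0,0],[0.4,-1,0],0]
    - [[0,0,0],[0.4,-1,0],0]

```text
t: 4.0
tool_pos: [0.5231, -0.0982, 0.4094]
tool_rot: [-0.961, 1.337, 0.955]
contact_force: [0.2, -0.1, 0.2]
opening: 0.0002
```

```bash
python3 - <<'E'
from st import *
o,M=state()
E
```

```text
t 4.0 pos [ 0.5231 -0.0982  0.4094] x [ 0.012  0.003 -1.   ] z [0.328 0.945 0.007] F [ 0.17 -0.07  0.23] open 0.0002
tip [ 0.5251 -0.0976  0.2364] q [-0.33 -0.18  1.82  0.01  1.48 -1.56]
```

>>> carry_out:
  increments:
    - [[0,0.12,0],[0.7,-0.9,-0.5],0]
    - [[0,0,0],[0.7,-0.9,-1],0]
    - [[0,0,0],[0,0,-1],0]
    - [[0,0,0],[0,0,-0.5],0]
    - [[0,0,0],[0,0,0],0]

```text
t: 4.5
tool_pos: [0.5528, -0.1387, 0.3493]
tool_rot: [-0.957, 1.347, 0.956]
contact_force: [-0.8, -0.7, -1.1]
opening: 0.0001
```

```bash
python3 - <<'E'
from st import *
o,M=state()
for n in("wrist","top"):
    im,d=get_image(n);cv2.imwrite(f"pics/{n}1.png",im);np.save(f"{n}1.npy",d)
    c=cal(n)
    for q,z in(("lever_rear",.092),("lamp_button_top",.097)):
        for r in tip_of(n,q)[:1]:print(n,q,r["p"],r["centre"],atz(c,*r["centre"],z).round(4))
E
```

```text
t 4.5 pos [ 0.5528 -0.1387  0.3493] x [ 0.003  0.002 -1.   ] z [0.332 0.943 0.003] F [-0.79 -0.69 -1.15] open 0.0001
tip [ 0.5534 -0.1384  0.1763] q [-0.38 -0.04  1.8   0.    1.38 -1.61]
wrist lever_rear 0.8 [396.4, 250.0] [ 0.5684 -0.0991  0.092 ]
wrist lamp_button_top 0.64 [623.4, 139.2] [0.5453 0.0482 0.097 ]
top lamp_button_top 0.74 [329.9, 290.8] [0.5364 0.0465 0.097 ]
```

View pics/wrist1.png

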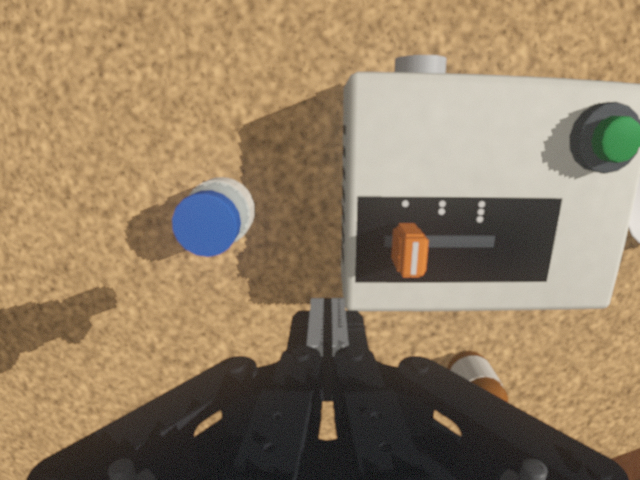

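>>> carry_out:
  increments:
    - [[0,0,0],[-0.1,0,-1],0]
    - [[0,0,0],[0,0,-1],0]
    - [[0,0,0],[0,0,-1],0]
    - [[0,0,0],[0,0,-0.9],0]
    - [[0,0,0],[0,0,-0.5],0]
    - [[0,0,0],[0,0,0],0]

```text
t: 5.4
tool_pos: [0.5527, -0.1379, 0.2689]
tool_rot: [-0.97, 1.336, 0.944]
contact_force: [0.3, 0.1, -0.9]
opening: 0.0
```

```bash
cat >> st.py <<'E'
def loc(M,o,ce=(.564,-.026),yaw=-.342):
    d=(o["tool_pos"]+M[:,0]*.173)[:2]-np.array(ce);c,s=np.cos(yaw),np.sin(yaw)
    print("tip in box frame",np.round([c*d[0]+s*d[1],-s*d[0]+c*d[1]],4))
E
python3 - <<'E'
from st import *
o,M=state();loc(M,o)
im,d=get_image("wrist");cv2.imwrite(f"pics/wrist2.png",im)
im,d=get_image("side");cv2.imwrite(f"pics/side2.png",cv2.resize(im[150:350,250:500],None,fx=3,fy=3))
E
```

```text
t 5.4 pos [ 0.5527 -0.1379  0.2689] x [ 0.02  -0.005 -1.   ] z [0.329 0.944 0.002] F [ 0.33  0.13 -0.9 ] open 0.0
tip [ 0.5562 -0.1387  0.096 ] q [-0.38  0.04  1.86  0.    1.22 -1.61]
tip in box frame [ 0.0305 -0.1088]
```

View pics/wrist2.png

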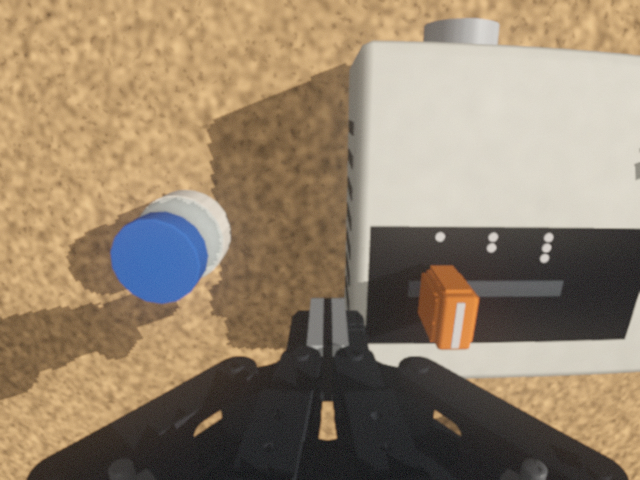

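View pics/side2.png

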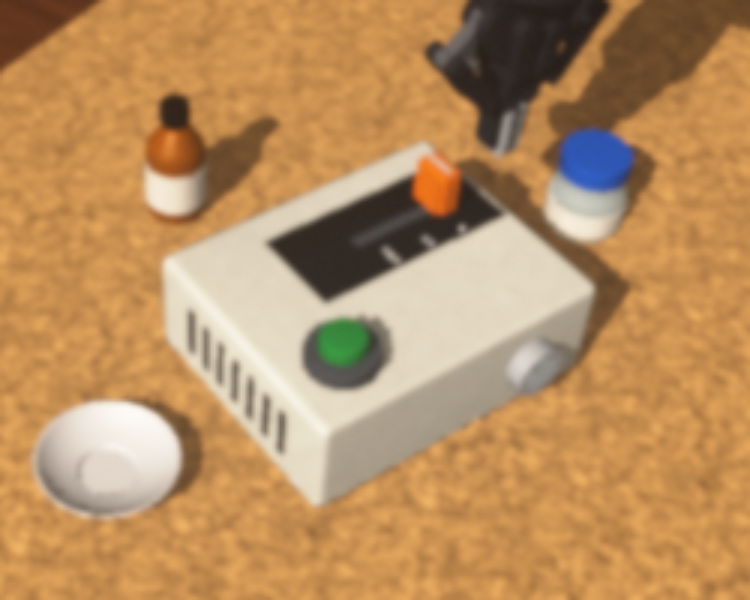

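>>> carry_out:
  increments:
    - [[0.05,0.2,0],[-0.08,0.03,-0.5],0]
    - [[0,0,0],[0.33,0.94,0],0]

```text
t: 5.7
tool_pos: [0.5588, -0.12, 0.2625]
tool_rot: [-0.961, 1.348, 0.952]
contact_force: [0.2, 0.8, -0.5]
opening: -0.0001
```

```bash
python3 - <<'E'
from st import *
o,M=state();loc(M,o)
E
```

```text
t 5.7 pos [ 0.5588 -0.12    0.2625] x [ 0.005 -0.003 -1.   ] z [ 0.331  0.944 -0.001] F [ 0.17  0.76 -0.5 ] open -0.0001
tip [ 0.5596 -0.1205  0.0895] q [-0.34  0.06  1.86 -0.    1.22 -1.57]
tip in box frame [ 0.0276 -0.0905]
```

>>> carry_out:
  increments:
    - [[0,0,0],[0.05,0.26,0],0]
    - [[0,0,0],[0.07,0.24,0],0]
    - [[0,0,0],[0.08,0.24,0],0]
    - [[0,0,0],[0.08,0.24,0],0]

```text
t: 6.1
tool_pos: [0.5647, -0.1006, 0.2632]
tool_rot: [-0.966, 1.352, 0.951]
contact_force: [-0.9, -4.0, -0.6]
opening: 0.0002
```

```bash
python3 - <<'E'
from st import *
o,M=state();loc(M,o)
im,d=get_image("wrist");cv2.imwrite(f"pics/wrist3.png",im)
E
```

```text
t 6.1 pos [ 0.5647 -0.1006  0.2632] x [ 0.004 -0.009 -1.   ] z [ 0.33   0.944 -0.008] F [-0.93 -4.   -0.55] open 0.0002
tip [ 0.5653 -0.1022  0.0902] q [-0.3   0.06  1.85 -0.01  1.22 -1.54]
tip in box frame [ 0.0268 -0.0714]
```

View pics/wrist3.png

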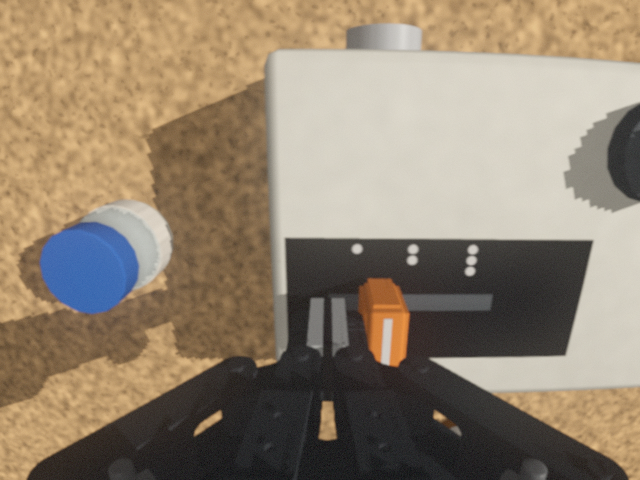

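>>> carry_out:
  increments:
    - [[0,0,0],[0.07,0.24,0],0]
    - [[0,0,0],[0.08,0.24,0],0]
    - [[0,0,0],[0.08,0.24,0],0]
    - [[0,0,0],[0.08,0.24,0],0]
    - [[0,0,0],[0.08,0.24,0],0]

```text
t: 6.65
tool_pos: [0.5733, -0.0751, 0.2637]
tool_rot: [-0.967, 1.352, 0.949]
contact_force: [0.2, -2.5, 0.1]
opening: 0.0001
```

```bash
python3 - <<'E'
from st import *
o,M=state();loc(M,o)
E
```

```text
t 6.65 pos [ 0.5733 -0.0751  0.2637] x [ 0.004 -0.01  -1.   ] z [ 0.33   0.944 -0.008] F [ 0.17 -2.55  0.12] open 0.0001
tip [ 0.574  -0.0768  0.0907] q [-0.26  0.07  1.84 -0.01  1.22 -1.49]
tip in box frame [ 0.0265 -0.0445]
```

>>> carry_out:
  increments:
    - [[0,0,0],[0.06,0.19,0],0]
    - [[0,0,0],[0.06,0.19,0],0]

```text
t: 6.85
tool_pos: [0.576, -0.0661, 0.2638]
tool_rot: [-0.965, 1.35, 0.95]
contact_force: [-0.1, 0.2, -0.2]
opening: 0.0002
```

```bash
python3 - <<'E'
from st import *
o,M=state();loc(M,o)
im,d=get_image("wrist");cv2.imwrite(f"pics/wrist4.png",im)
E
```

```text
t 6.85 pos [ 0.576  -0.0661  0.2638] x [ 0.005 -0.008 -1.   ] z [ 0.33   0.944 -0.006] F [-0.1   0.25 -0.17] open 0.0002
tip [ 0.5769 -0.0674  0.0908] q [-0.24  0.07  1.84 -0.01  1.22 -1.47]
tip in box frame [ 0.026  -0.0347]
```

View pics/wrist4.png

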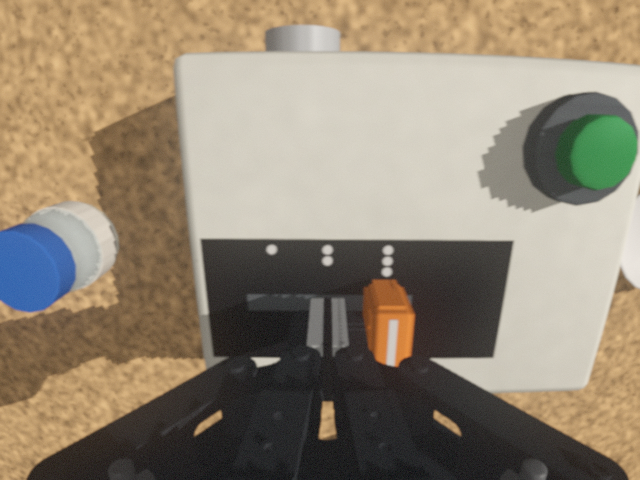

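>>> carry_out:
  increments:
    - [[0,0,0],[-0.17,-0.47,0],0]
    - [[0,0,0],[0,0,1],0]
    - [[0.08,0.05,0],[0,0,1],0]
    - [[0,0,0],[0,0,1],0]
    - [[0,0,0],[0,0,0],0]

```text
t: 7.4
tool_pos: [0.5714, -0.0762, 0.3243]
tool_rot: [-0.955, 1.35, 0.962]
contact_force: [-0.2, -0.1, 0.5]
opening: 0.0004
```

```bash
python3 - <<'E'
from st import *
o,M=state();loc(M,o)
for n in("wrist","side","top"):
    im,d=get_image(n);cv2.imwrite(f"pics/{n}5.png",im);c=cal(n)
    hsv=cv2.cvtColor(im,cv2.COLOR_BGR2HSV)
    for nn,lo,hi,z in(("orange",(5,150,120),(14,255,255),.108),("green",(40,80,60),(85,255,255),.097)):
        m=cv2.inRange(hsv,lo,hi);k,l,s,ce=cv2.connectedComponentsWithStats(m)
        for i in range(1,k):
            if s[i,4]>60: print(n,nn,s[i],ce[i].round(1),atz(c,*ce[i],z).round(4),pt(c,*ce[i],np.median(d[l==i])).round(4))
E
```

```text
t 7.4 pos [ 0.5714 -0.0762  0.3243] x [-0.003  0.003 -1.   ] z [0.329 0.944 0.002] F [-0.2  -0.13  0.49] open 0.0004
tip [ 0.5709 -0.0757  0.1513] q [-0.26  0.    1.8   0.    1.34 -1.5 ]
tip in box frame [ 0.0232 -0.0445]
wrist orange [ 373  242   35   62 1434] [389.5 272. ] [ 0.5771 -0.0456  0.108 ] [ 0.5796 -0.0454  0.1023]
wrist green [ 509  121   56   53 2225] [537.1 146.5] [0.5418 0.0451 0.097 ] [0.5424 0.0464 0.0945]
side orange [368   0  51  15 180] [393.9   3. ] [ 1.1126 -1.0162  0.108 ] [ 0.5766 -0.019   0.4711]
side orange [ 314   45  107   43 1211] [359.2  65.7] [ 0.9296 -0.5192  0.108 ] [ 1.8683 -2.0369 -0.7093]
side orange [436  73  28   6  62] [448.9  75.2] [ 0.72   -0.6196  0.108 ] [ 4.847e-01 -2.000e-04  4.121e-01]
side orange [294  81  88  62 119] [337.3 111.6] [ 0.8377 -0.2894  0.108 ] [ 1.6386 -1.4659 -0.7057]
side orange [215 143  78  56 108] [252.4 171.3] [ 0.838  -0.0096  0.108 ] [ 1.6714 -0.8097 -0.7384]
side orange [298 190  17  18 225] [306.2 199.8] [ 0.7041 -0.0045  0.108 ] [ 0.7396 -0.0491  0.0604]
side orange [  0 199 214 160 281] [109.9 275.1] [0.8377 0.3212 0.108 ] [ 1.6179  0.0408 -0.6848]
side orange [366 213  17  19 238] [374. 222.] [ 0.5767 -0.0278  0.108 ] [ 0.5825 -0.0389  0.0967]
side orange [613 421  20  59  90] [620.2 455.7] [0.1138 0.1395 0.108 ] [0.0811 0.0682 0.0029]
side orange [626 445  14  35 210] [634.6 465.1] [0.0935 0.1414 0.108 ] [0.0598 0.0758 0.0108]
side green [356 257  18  15 224] [364.1 263.8] [0.5424 0.0542 0.097 ] [0.543  0.0531 0.0957]
top green [322 280  15  16 186] [329.2 287.2] [0.5428 0.0477 0.097 ] [0.5428 0.0476 0.0957]
```

View pics/wrist5.png

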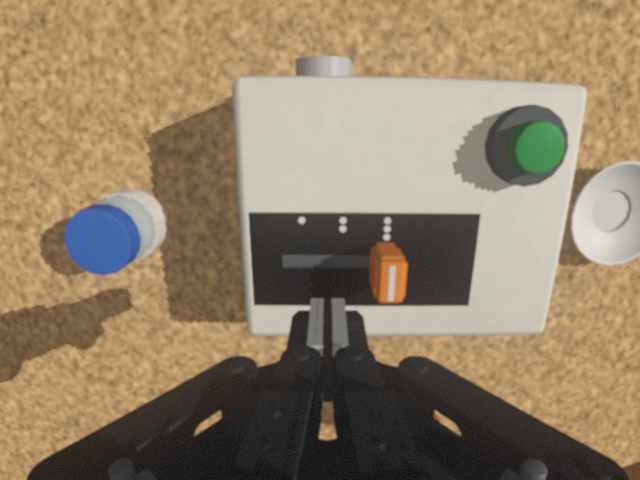

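>>> carry_out:
  increments:
    - [[0,0,0],[-0.2,0.9,0],0]
    - [[0,0,0],[-0.2,0.9,0],0]
    - [[0,0,0],[-0.2,0.9,0],0]
    - [[0,0,0],[-0.2,0.9,0],0]
    - [[0,0,0],[-0.2,0.9,0],0]
    - [[0,0,0],[-0.2,0.9,0],0]
    - [[0,0,0],[-0.2,0.8,0],0]
    - [[0,0,0],[0,0,0],0]

```text
t: 8.35
tool_pos: [0.5349, 0.058, 0.3066]
tool_rot: [-0.94, 1.369, 0.984]
contact_force: [-0.2, -0.1, 0.2]
opening: -0.0004
```

```bash
python3 - <<'E'
from st import *
o,M=state();loc(M,o)
E
```

```text
t 8.35 pos [0.5349 0.058  0.3066] x [-0.031  0.011 -0.999] z [ 0.329  0.944 -0.   ] F [-0.16 -0.14  0.2 ] open -0.0004
tip [0.5295 0.0598 0.1337] q [-0.03 -0.07  1.9   0.01  1.34 -1.27]
tip in box frame [-0.0612  0.0693]
```

>>> carry_out:
  increments:
    - [[-0.11,-0.31,0],[0.38,-0.52,0],0]
    - [[0,0,0],[0,0,0],0]

```text
t: 8.55
tool_pos: [0.5415, 0.0485, 0.3044]
tool_rot: [-0.96, 1.351, 0.962]
contact_force: [-0.4, -0.5, 0.3]
opening: 0.0003
```

```bash
python3 - <<'E'
from st import *
o,M=state();loc(M,o)
E
```

```text
t 8.55 pos [0.5415 0.0485 0.3044] x [-0.003 -0.001 -1.   ] z [ 0.326  0.945 -0.002] F [-0.41 -0.49  0.28] open 0.0003
tip [0.541  0.0483 0.1314] q [-0.05 -0.06  1.89 -0.    1.31 -1.29]
tip in box frame [-0.0466  0.0623]
```

Aligned within 2 mm; descend toward the button in steps (tip 0.131 → 0.097 contact → 0.091 fully down).

>>> carry_out:
  increments:
    - [[0,0,0],[0.05,0,-0.8],0]
    - [[0,0,0],[0,0,-0.5],0]
    - [[0,0,0],[0,0,0],0]

```text
t: 8.85
tool_pos: [0.5416, 0.0482, 0.2745]
tool_rot: [-0.957, 1.355, 0.964]
contact_force: [0.2, 0.0, -0.3]
opening: 0.0
```

```bash
python3 - <<'E'
from st import *
o,M=state();loc(M,o)
im,d=get_image("side");cv2.imwrite(f"pics/side6.png",cv2.resize(im[150:350,250:500],None,fx=3,fy=3))
E
```

```text
t 8.85 pos [0.5416 0.0482 0.2745] x [-0.007 -0.    -1.   ] z [ 0.327  0.945 -0.002] F [ 0.2   0.02 -0.33] open 0.0
tip [0.5403 0.0482 0.1015] q [-0.05 -0.02  1.91 -0.    1.26 -1.29]
tip in box frame [-0.0472  0.062 ]
```

View pics/side6.png

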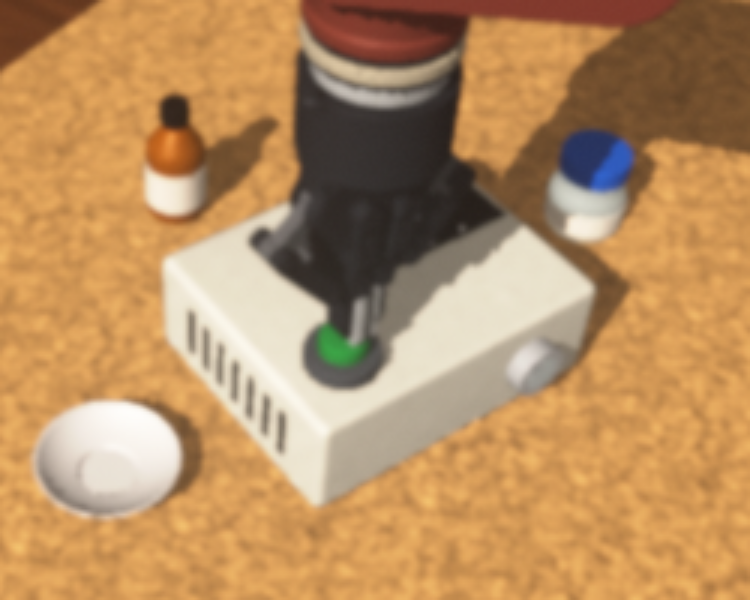

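>>> carry_out:
  increments:
    - [[0,0,0],[0.05,0,-0.25],0]
    - [[0,0,0],[0,0,-0.2],0]

```text
t: 9.1
tool_pos: [0.5431, 0.0482, 0.2663]
tool_rot: [-0.958, 1.354, 0.964]
contact_force: [-3.7, -0.3, 3.7]
opening: -0.0002
```

>>> carry_out:
  increments:
    - [[0,0,0],[0,0,-0.15],0]

```text
t: 9.2
tool_pos: [0.5433, 0.0482, 0.2641]
tool_rot: [-0.957, 1.354, 0.964]
contact_force: [-8.6, 0.0, 22.6]
opening: -0.0
```

>>> carry_out:
  increments:
    - [[0,0,0],[0,0,0.5],0]
    - [[0,0,0],[0,0,1],0]
    - [[0,0,0],[0,0,1],0]
    - [[0,0,0],[-0.5,0.5,1],0]
    - [[0,0,0],[-1,1,1],0]
    - [[0,0,0],[-1,1,1],0]
    - [[0,0,0],[-1,1,1],0]
    - [[0,0,0],[-1,1,0],0]

```text
t: 10.0
tool_pos: [0.4519, 0.1386, 0.4008]
tool_rot: [-0.954, 1.352, 0.957]
contact_force: [0.7, 0.2, -0.6]
opening: 0.0002
```

>>> carry_out:
  increments:
    - [[0,0,0],[0,1,0],0]
    - [[0,0,0],[0,1,0],0]
    - [[0,0,0],[0,1,0],0]
    - [[0,0,0],[0,1,0],0]
    - [[0,0,0],[0,1,0],0]
    - [[0,0,0],[0,1,0],0]
    - [[0,0,0],[0,1,0],0]
    - [[0,0,0],[0,0,0],0]

```text
t: 10.8
tool_pos: [0.4483, 0.2861, 0.4048]
tool_rot: [-0.958, 1.34, 0.956]
contact_force: [0.5, 0.0, 0.2]
opening: 0.0001
```

```bash
python3 - <<'E'
from st import *
o,M=state()
for n in("side","top"):
    im,d=get_image(n);cv2.imwrite(f"pics/{n}7.png",cv2.resize(im[150:350,250:500],None,fx=3,fy=3));c=cal(n)
    hsv=cv2.cvtColor(im,cv2.COLOR_BGR2HSV)
    for nn,lo,hi,z in(("orange",(5,150,120),(20,255,255),.108),("green",(40,80,60),(85,255,255),.097)):
        m=cv2.inRange(hsv,lo,hi);k,l,s,ce=cv2.connectedComponentsWithStats(m)
        for i in range(1,k):
            if 60<s[i,4]<400 and 300<ce[i][0]<450 and 150<ce[i][1]<320: print(n,nn,s[i],ce[i].round(1),atz(c,*ce[i],z).round(4),pt(c,*ce[i],np.median(d[l==i])).round(4))
E
```

```text
t 10.8 pos [0.4483 0.2861 0.4048] x [ 0.008  0.004 -1.   ] z [0.33  0.944 0.007] F [0.54 0.02 0.21] open 0.0001
tip [0.4498 0.2869 0.2318] q [ 0.43 -0.17  1.83  0.    1.48 -0.81]
side orange [409 184  16  15  68] [417.5 191.7] [ 0.557  -0.1454  0.108 ] [0.3713 0.3123 0.4932]
side orange [361 199  21  13  62] [370.6 205.3] [ 0.6048 -0.061   0.108 ] [0.3948 0.3227 0.4779]
side orange [377 215   6  16  69] [379.6 222.1] [ 0.569  -0.0332  0.108 ] [ 0.574  -0.043   0.0981]
side orange [410 294  25  17  76] [421.9 304.4] [0.4265 0.0795 0.108 ] [ 0.453  -0.0043  0.0013]
top orange [375 171  11  17  97] [379.6 180.3] [ 0.7303 -0.044   0.108 ] [ 0.7409 -0.0497  0.0614]
top orange [376 256  13  16 118] [381.4 263.2] [ 0.583  -0.0437  0.108 ] [ 0.5832 -0.0439  0.106 ]
top green [322 280  15  15 184] [329.2 287.1] [0.5429 0.0477 0.097 ] [0.5429 0.0477 0.0962]
```

View pics/top7.png

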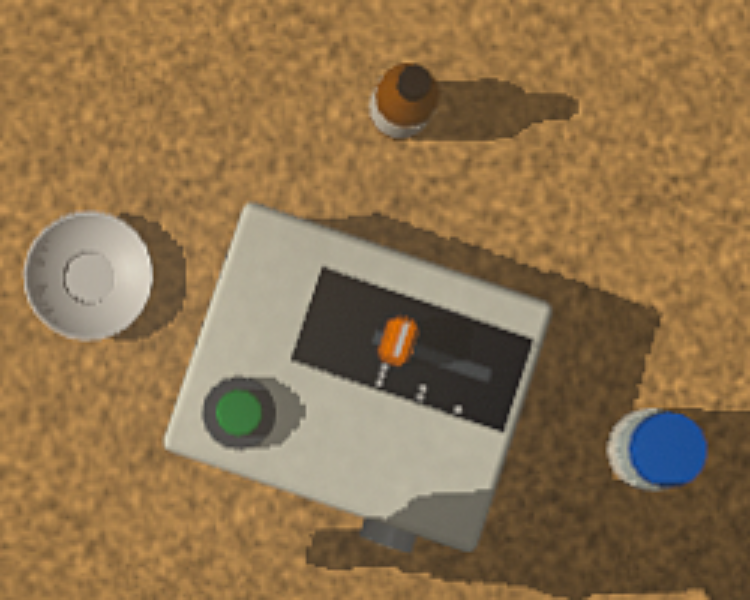

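View pics/side7.png

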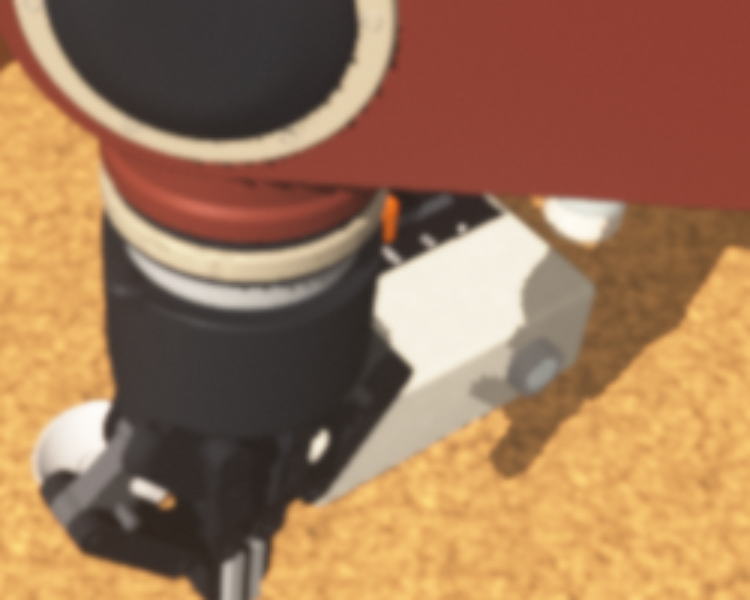

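```bash
python3 -c "
from station import *
print(finish_job())"
```

```text
the job is handed in; nothing more can be done
None
```

The job is done and handed in at about 11 s, well under the 38 s limit; `finish_job` gives no verdict.

- **Lever:** I pushed it with the shut fingers, without pinching it. The force reached about 4 N early in the push and fell to zero when the lever snapped over the second hump. The last top view shows it level with the three dots. It travelled 47 mm from a start I estimated at 3–5 mm, which puts it at the 50 mm stop.
- **Button:** I pressed it after the lever, to about 23 N with the fingertips at 91 mm, which is the fully-down height. After I lifted off, its top was back at about 96 mm, so it came up again (97 mm is fully up).
- **Box and bystanders:** The button sits within 0.2 mm of its starting position in the top view, so the box did not shift noticeably. The bottle, dish and jar look unmoved there. I measured only the bottle, and it is unchanged to within about 1 mm.
- **Checks that disagreed or fell short:** While pressing the button there was about 9 N of sideways force, though the box did not move. The side camera put the button about 5 mm to the left of where the top camera did, so I used the top camera. In the last side picture the arm hid most of the box, so the final check rests on the top view.

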